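# Park the slide carriage, unhitch it and hold the coupler up

### The job

Park the slide carriage: take the orange-headed pin out of its grey holder, put it down through the hole in the yellow eye plate until its head sits on the plate, and let go of it. Then pull the red spring latch handle out sideways to free the coupler, lift the blue tongue at least 5 cm up off the ball, and finish while holding it up there. Leave the pin in place and do not push any of the other things about.

Things in the scene. Friction and masses are not known exactly. Their poses are not given: they have to be found in the camera images.
- carriage: Slide-carriage unit, fixed: aluminium rail 80x370x12 mm, white tray of slides (130x110 mm, top 48 mm up) on its +y half, ball stud at its -y end, black motor (45 mm tall) beyond it, blue tongue from tray to ball. Origin on the bench at the rail. x points away from the robot (turned at most 0.3 rad either way), y along the rail from ball to tray, z up.
- pin_hole (a point): Mouth (top centre) of the 12 mm round hole in the yellow eye plate (50x50 mm, 14 mm thick) on the tray's robot side. Plate top level, 50 mm above the bench; 2 mm chamfer; a wider hole (17 mm) in a lower plate lies straight below. At (-0.095, 0.118, 0.050) m in the carriage's frame.
- pin: Parking pin, 60 g: steel shank 9 mm thick, 46 mm long, tapered tip; orange round head 18 mm thick, 34 mm tall. Origin at the tip, z towards the head (head at z = 46 to 80 mm). Starts upright in the holder, head resting on its top (head 50 to 84 mm above the bench). Home in the eye plate it stands equally high: head on the plate, tip 46 mm below the hole's mouth.
- pin_holder: Grey block 60 x 60 x 50 mm, fixed to the bench, with a vertical hole (12 mm, 48 mm deep) in the middle of its top that holds the pin. Origin at the centre of its underside. Stands left or right of the carriage.
- tongue (a joint): Tongue angle, rad: 0 = level, coupler on the ball; grows as the coupler end rises; stop at 0.9. No spring, hardly any friction: it falls back if let go. With the latch home it rises about 0.015 rad and is then blocked. Lifting at the latch handle takes about 3 to 5 N.
- hinge (a point): Middle of the tongue's hinge axis, 60 mm above the bench, at (0, 0.05, 0.060) m in the carriage's frame. The axis is level, along the carriage's x.
- latch (a joint): How far the spring latch is pulled out, m: 0 = home (tooth under the ball, tongue locked); grows as the handle is pulled along the carriage's -x (towards the robot); stop at 0.014. The tooth clears the ball beyond 0.009. Spring force 3.6 N at 0, 7.8 N at 0.014.
- latch_handle (a point): Grip point on the axis of the red latch handle: level round bar 12 mm thick along the carriage's x on the coupler's robot side, free 23 mm towards the coupler and 22 mm towards the robot, where it ends in a flange 22 mm across. 45 mm above the bench at start; 58 mm from the point coupler along carriage -x, 15 mm below it. Moves with latch and tongue. Both flanks free.
- ball_top (a point): Top of the steel ball stud (ball 30 mm in diameter with flat underside), under the coupler, 55.5 mm above the bench. Fixed to the carriage.
- hitch: The blue tongue with its coupler housing, one rigid piece, about 0.4 kg: bar 26 mm wide, 14 mm high, 69 mm above the bench at its top, from the hinge to the coupler. Origin on the hinge axis (same point as hinge); axes parallel to the carriage's at tongue angle 0, tipping about x with the tongue. Carries the red latch.
- coupler (a point): In the blue coupler housing (52x54 mm, 37 mm tall) at the tongue's free end, on the ball's axis: 180 mm from the hinge axis towards the carriage's -y and 60 mm above the bench at tongue angle 0 (housing then spans 30 to 67 mm). Rises with the tongue.
- stain_jar: Bystander, loose: a brown glass jar with black lid, 54 mm across, 75 mm tall; stands where the pin holder might: one of them is on the left, the other on the right. Origin at the centre of its underside.
- oil_bottle: Bystander, loose: a small brown dropper bottle with white cap, 30 mm across, 70 mm tall, near the robot. Origin at the centre of its underside.
- slide_box: Bystander, loose: a closed blue plastic slide box, 70 x 90 x 34 mm, behind the carriage. Origin at the centre of its underside.
- petri_dish: Bystander, loose: a clear lidded petri dish, 92 mm across, 18 mm tall, behind the carriage. Origin at the centre of its underside.
- specimen_cup: Bystander, loose: a white specimen cup with yellow lid, 60 mm across, 65 mm tall. Origin at the centre of its underside.
- tube_rack: Bystander, loose: a white block 100 x 50 x 50 mm with six capped tubes, 83 mm tall in all. Origin at the centre of its underside.
- beaker: Bystander, loose: a clear open beaker, 66 mm across, 80 mm tall, near the robot. Origin at the centre of its underside.

How it is judged:
On the way, in this order (a step that is already met when the one before it is completed fails the run):
1. the pin stands home in the eye plate and the fingers have let go of it, the tongue still down (z of pin in the frame of pin_hole below -0.042 m and horizontal distance between pin and pin_hole below 0.006 m and angle between pin's own z axis and vertical below 0.12 rad and contact force between the fingers and pin below 0.1 N and value of joint tongue below 0.05 rad), for 0.2 s.
2. the latch is pulled out against its spring, tongue still down (value of joint latch above 0.008 m and value of joint tongue below 0.05 rad and z of pin in the frame of pin_hole below -0.042 m and horizontal distance between pin and pin_hole below 0.006 m and angle between pin's own z axis and vertical below 0.12 rad), for 0.05 s.
3. the fingers hold the tongue up off the ball (value of joint tongue above 0.27 rad and contact force between the fingers and hitch above 1 N and z of pin in the frame of pin_hole below -0.042 m and horizontal distance between pin and pin_hole below 0.006 m and angle between pin's own z axis and vertical below 0.12 rad), for 0.2 s.
At the end, for the whole second after the job is handed in: The pin stands home in the eye plate (tip more than 42 mm below the hole's mouth and within 6 mm of its axis, upright within 0.12 rad), and the fingers hold the coupler (contact over 1 N) with the tongue raised beyond 0.27 rad (48 mm), still, and no other loose thing propping it (all of step 3 and velocity of joint tongue between -0.05 and 0.05 rad/s and contact force between hitch and pin below 0.1 N and contact force between hitch and stain_jar below 0.1 N and contact force between hitch and oil_bottle below 0.1 N and contact force between hitch and slide_box below 0.1 N and contact force between hitch and petri_dish below 0.1 N and contact force between hitch and specimen_cup below 0.1 N and contact force between hitch and tube_rack below 0.1 N and contact force between hitch and beaker below 0.1 N); the arm keeps its last pose, push and grip.
It fails at once if one of the seven bystanders is pushed more than 30 mm or tipped over (distance of any of stain_jar, oil_bottle, slide_box, petri_dish, specimen_cup, tube_rack, beaker from where it was at the start of the episode above 0.03 m or angle between any of stain_jar, oil_bottle, slide_box, petri_dish, specimen_cup, tube_rack, beaker's own z axis and vertical above 0.5 rad).
It also fails if it takes over 61 s, if anything falls off the work surface, if the arm or the gripper's body presses on something with over 40 N, if the wrist force passes 120 N, or if a joint passes its speed limit or range.

### The arm

A 6-joint arm with a two-finger parallel gripper is mounted at the origin on the work surface. World frame = base frame: x ahead of the robot, y to its left, z up, the work surface at z = 0. Lengths are in m, angles in rad, forces in N, time in s.
With the tool pointing down it reaches from about 0.35 to 0.775 m from the base axis. Payload 7.3 kg.
Tool frame: the origin (TCP) lies at the very end of the fingers, on their centre line; the grasp point (between the pads) lies 19 mm behind it (robot.tcp_to_grasp is the z of the grasp point in the tool frame, in m); z points along the fingers, y is the line along which they close (so a half turn about z gives the same grasp; the last joint's range is limited). The gripper opens to 92 mm and grips with 3 to 60 N. Pads are 19 mm wide; open, the fingers measure 130 mm over their backs; the gripper's body (75 mm by 190 mm) begins 47 mm behind the grasp point.
Start: joints at [-1.249, 0.342, 1.524, -0, 1.275, -0.146], TCP at [0.237, -0.469, 0.227] pointing down, gripper open.
Joint ranges: [-2.53, 2.53], [-0.77, 2.02], [0.04, 2.7], [-1, 4.14], [0.28, 2.66], [-3.11, 3.11]. Speed limits (rad/s): [2.57, 2.57, 3.14, 3.14, 3.14, 3.14].

### API

Orientations are given as [roll, pitch, yaw] about the fixed x, y, z axes, in that order (R = Rz(yaw) Ry(pitch) Rx(roll)).
In Python, from cell import monitor, read_camera, get_calibration, job, robot gives the robot as it stands. The module is installed in compiled form; this text tells all that it offers.
- The arm moves only by the tool send_rows, never from a script. Its argument "targets" is a list of rows, each an object with "translation": the shift along the tool's x, y, z in cm, a list of three; "spin": the turn about the tool's z in degrees; "jaw": the opening, from 0 (shut) to 1 (fully open). A call has exactly 5 rows; each row is the pose to reach, as a shift and turn from the pose commanded when the call began, along the tool's axes at that moment; what a row does not reach only later rows make up. A row lasts 1/10 s, in which the tool goes at most 50 mm and 8.59 degrees, less where a joint would pass 70% of its speed; a pose out of reach is approached as far as the arm can. A call with a gripper value outside its range is refused whole. The fingers move at their own pace and stop on an object; "force" is the grip in N (left out, the last holds). Time passes only in rows, so rows that repeat a pose let the fingers close, or fill a call up. It gives the time, the measured TCP pose, the force, the opening and the grip force at its end, in the units of the state.
- monitor.observe(): the state, without advancing time (a new reading comes with each control period).
- read_camera(name): name is "side" or "top"; returns (picture, depth): 384x512x3 uint8, red, green, blue; 384x512 float32, m along the optical axis (not along the pixel's ray), 0 where there is no reading.
- get_calibration(name): a dict with "intrinsics" (3x3 intrinsics, pixels), "origin" and "orientation" of the camera in the world. Camera axes: x right, y up, looking along -z (the intrinsics and any distortion apply to the point x, -y, -z); pixel columns grow to the right and rows downward; lengths in m; the calibration is good to about 2 mm. A picture is of the moment at which its call begins. get_calibration takes no time and is no camera call.
- job.hand_in(): hands the job in; it is judged then, once.
The state is a dict: "time": time; "qpos": joint angles; "qvel": joint speeds; "joint_efforts": joint torques, N m; "tool_pos": TCP position; "tool_rot": TCP orientation; "contact_force": force on the tool from outside, world axes, zero at the start; "torque": the same for the moment, N m; "opening": finger opening in m; "grip_force": force on a finger pad.
Only numpy, scipy, OpenCV 4.12 (cv2) and the standard library are available. Lean on these libraries where they do the work, as an engineer would, in place of code of your own. Each camera call takes 0.05 s, during which the arm holds its last target. There are 200 camera calls.

## Working session

There is one attempt and no reset: what is moved stays moved. The work goes in short steps, Python scripts to look and compute and a tool call to move; the robot and the scene stay as the last step left them, time stands still between calls to the robot, and variables do not carry over. Pictures are saved under pics/ and viewed, at most 10 in all, crops included, and the job is handed in when it is done.

Besides the shell and the picture viewer there is one more tool, called after "Emit:" as a command line: name --argument value ..., lists and objects as JSON in quotes. send_rows: Moves the arm, as the interface text tells. Its arguments: {"type":"object","properties":{"targets":{"type":"array"},"force":{"type":"number"}},"required":["targets"]}

```bash
mkdir -p pics; cat > h.py <<'E'
import numpy as np, cv2
from cell import monitor, read_camera, get_calibration, job, robot
from scipy.spatial.transform import Rotation as Ro
def Rc(o):
    o=np.array(o,float)
    return o if o.shape==(3,3) else (Ro.from_euler('xyz',o).as_matrix() if o.size==3 else Ro.from_quat(o).as_matrix())
def snap(n,f):
    p,d=read_camera(n); cv2.imwrite(f'pics/{f}.png',p[:,:,::-1]); np.savez(f'{f}.npz',p=p,d=d); return p,d
def ray(n,u,v):
    c=get_calibration(n);K=np.array(c['intrinsics'])
    r=np.array([(u-K[0,2])/K[0,0],-(v-K[1,2])/K[1,1],-1.]); return np.array(c['origin']),Rc(c['orientation'])@r
def atz(n,u,v,z):
    o,r=ray(n,u,v); return o+r*(z-o[2])/r[2]
def atd(n,u,v,d):
    o,r=ray(n,u,v); return o+r*d[int(round(v)),int(round(u))]
E
python3 - <<'E'
from h import *
for n in('top','side'):
    print(get_calibration(n)); p,d=snap(n,n+'0')
print(monitor.observe(), robot.tcp_to_grasp)
E
```

```text
{'intrinsics': array([[372.42229038,   0.        , 258.06250743],
       [  0.        , 372.42229038, 195.5602565 ],
       [  0.        ,   0.        ,   1.        ]]), 'origin': array([ 0.42761464, -0.01763605,  1.15768917]), 'orientation': array([ 0.11622646,  0.01680596, -1.58613171])}
{'intrinsics': array([[400.34216931,   0.        , 255.95652413],
       [  0.        , 400.34216931, 193.49654373],
       [  0.        ,   0.        ,   1.        ]]), 'origin': array([0.23031008, 0.57440748, 0.76563534]), 'orientation': array([ 0.75856731, -0.01393386, -2.62044406])}
{'time': 0.1, 'qpos': array([-1.24898221e+00,  3.42663350e-01,  1.52491218e+00, -3.81106472e-05,
        1.27537215e+00, -1.45989368e-01]), 'qvel': array([-0.00104242, -0.00147104, -0.00425108,  0.00164769,  0.00275039,
       -0.00078403]), 'joint_efforts': array([ 1.84245015e-03, -4.32004380e+01, -2.44693619e+01,  7.19704432e-02,
        5.25564118e-02, -4.80679773e-05]), 'tool_pos': array([ 0.23663846, -0.46824971,  0.22611235]), 'tool_rot': array([-3.14024674e+00, -1.61060677e-04,  4.67814496e-01]), 'contact_force': array([-0.80543762, -0.32205618, -0.17255188]), 'torque': array([-0.05915023,  0.00141756, -0.01058832]), 'grip_force': 0.0, 'opening': 0.09155454081975588} -0.0188
```

View pics/top0.png

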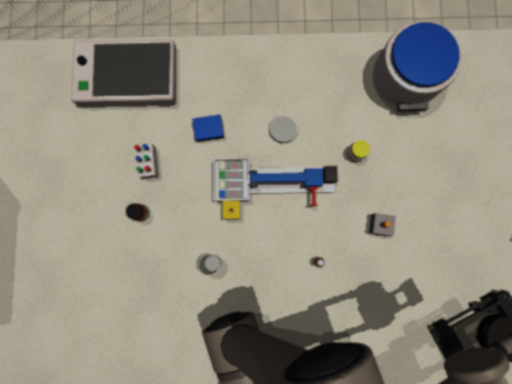

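View pics/side0.png

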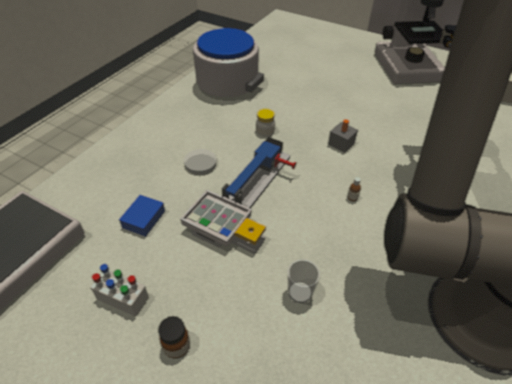

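The top view shows the pin at about (387,224), the holder around (381,224), the yellow plate at (231,210), the red handle at (314,195), the oil bottle at (318,262) and the beaker at (210,263). The side view shows the pin at (345,125) and the plate at (251,232). I'll enlarge both.

```bash
python3 - <<'E'
import cv2,numpy as np
a=cv2.imread('pics/top0.png'); s=cv2.imread('pics/side0.png')
def cr(im,x,y,w,h,k): return cv2.resize(im[y:y+h,x:x+w],None,fx=k,fy=k,interpolation=cv2.INTER_CUBIC)
# top row: whole carriage crop x205-345,y150-225 at 5x ; bottom: pin crop
A=cr(a,205,150,140,75,5)      #700x375
B=cr(a,365,205,40,40,5)       #200
C=cr(s,230,210,45,40,5)       #225x200
D=cr(s,325,112,40,40,5)
row=np.zeros((200,700,3),np.uint8); row[:,:200]=B; row[:,230:455]=C; row[:,480:680]=D
cv2.imwrite('pics/crop0.png',np.vstack([A,row]))
E
```

```text
(no output)
```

View pics/crop0.png

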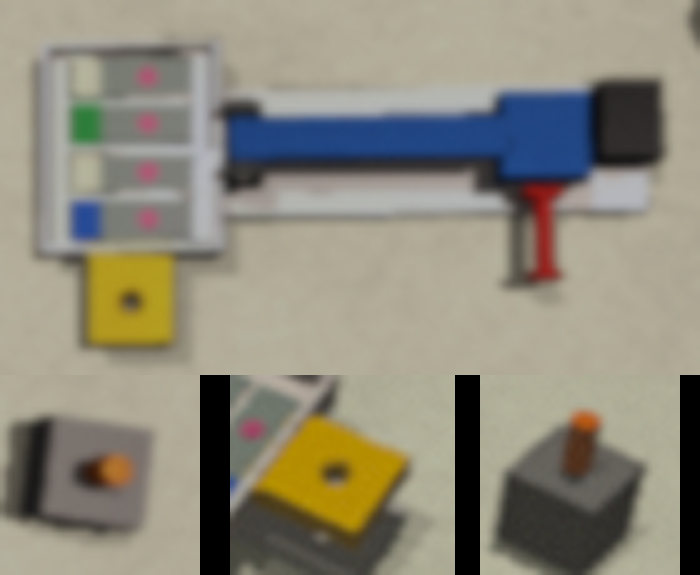

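The crop shows the hole at top pixel (230.8,209.6) and side pixel (251,229.2). The pin head top is at top pixel (388.2,223.6) and side pixel (345.6,120.2). The handle bar runs from about top pixel (312.5,188) to the flange at (313.5,205).

```bash
python3 - <<'E'
from h import *
np.set_printoptions(precision=4,suppress=True)
T=np.load('top0.npz');S=np.load('side0.npz')
def tri(a,b):
    o1,r1=ray('top',*a);o2,r2=ray('side',*b)
    k=np.linalg.lstsq(np.c_[r1,-r2],o2-o1,rcond=None)[0]
    p,q=o1+k[0]*r1,o2+k[1]*r2; return (p+q)/2,np.linalg.norm(p-q)
def msk(N,lo,hi,box):
    h=cv2.cvtColor(N['p'],cv2.COLOR_RGB2HSV);m=cv2.inRange(h,lo,hi)
    x0,y0,x1,y1=box;k=np.zeros_like(m);k[y0:y1,x0:x1]=m[y0:y1,x0:x1];return k
print('hole',atz('top',230.8,209.6,.05),atz('side',251,229.2,.05),tri((230.8,209.6),(251,229.2)))
print('pin',atz('top',388.2,223.6,.084),atz('side',345.6,120.2,.084),tri((388.2,223.6),(345.6,120.2)))
# yellow plate top
for n,N,box in(('top',T,(215,195,250,225)),('side',S,(225,210,275,255))):
    m=msk(N,(18,120,110 if n=='side' else 60),(35,255,255),box);c=max(cv2.findContours(m,0,1)[0],key=cv2.contourArea)
    mo=cv2.moments(c);u,v=mo['m10']/mo['m00'],mo['m01']/mo['m00'];print('plate',n,u,v,atz(n,u,v,.05))
    if n=='top':
        b=cv2.boxPoints(cv2.minAreaRect(c));P=np.array([atz(n,*q,.05)[:2] for q in b]);print(P,[np.linalg.norm(P[i]-P[i-1]) for i in range(4)])
        for i in range(4):
            e=P[i]-P[i-1];print('edge ang',np.arctan2(e[1],e[0]))
# blue bar+coupler yaw: fit line of bar centre
m=msk(T,(100,120,40),(125,255,255),(250,160,330,200));ys,xs=np.nonzero(m)
bar=[(u,ys[xs==u].mean()) for u in range(254,300)]
f=np.polyfit(*np.array(bar).T,1);p1=atz('top',254,np.polyval(f,254),.069);p2=atz('top',300,np.polyval(f,300),.069)
d=(p1-p2)[:2];print('bar',p1,p2,'carriage yaw',np.arctan2(d[1],d[0])-np.pi/2)
k=(xs>=305);print('coupler px',xs[k].min(),xs[k].max(),ys[k].min(),ys[k].max(),atz('top',(xs[k].min()+xs[k].max())/2,(ys[k].min()+ys[k].max())/2,.067))
m=msk(T,(0,140,60),(8,255,255),(300,180,330,215))|msk(T,(172,140,60),(180,255,255),(300,180,330,215));ys,xs=np.nonzero(m)
for v in range(ys.min(),ys.max()+1):
    q=xs[ys==v];
    if len(q): print(v,q.min(),q.max(),atz('top',q.mean(),v,.045)[:2],end=' ')
print()
# depth-based heights
for u,v in((225,205),(237,214),(316,177),(375,226),(388,223),(313,198)): print(u,v,atd('top',u,v,T['d']))
m=msk(T,(5,150,90),(16,255,255),(375,212,400,235));ys,xs=np.nonzero(m);print('orange',xs.min(),xs.max(),ys.min(),ys.max(),xs.mean(),ys.mean())
E
```

```text
hole [0.5164 0.081  0.05  ] [0.5134 0.0838 0.05  ] (array([0.516 , 0.0811, 0.0457]), np.float64(0.0017240891797913457))
pin [ 0.4661 -0.3726  0.084 ] [ 0.467  -0.3708  0.084 ] (array([ 0.4668, -0.3728,  0.0828]), np.float64(0.0014299937481790244))
plate top 230.5142028985507 209.48579710144926 [0.5168 0.0819 0.05  ]
[[0.5427 0.1072]
 [0.5418 0.0563]
 [0.491  0.0568]
 [0.4918 0.1075]] [np.float64(0.05090155926077788), np.float64(0.050961374923915136), np.float64(0.050859699994003485), np.float64(0.050690953957573746)]
edge ang -0.004086935269740208
edge ang -1.5878453732889932
edge ang 3.132198803134965
edge ang 1.554518096677395
plate side 250.02975420439844 229.29711082363087 [0.5152 0.0851 0.05  ]
bar [0.6093 0.0099 0.069 ] [ 0.6067 -0.126   0.069 ] carriage yaw -0.01941171344413606
coupler px 305 323 169 185 [ 0.6077 -0.1676  0.067 ]
187 310 316 [ 0.5809 -0.1666] 188 309 316 [ 0.5779 -0.165 ] 189 310 315 [ 0.5748 -0.1649] 190 311 314 [ 0.5718 -0.1648] 191 311 314 [ 0.5688 -0.1647] 192 312 314 [ 0.5657 -0.1661] 193 312 314 [ 0.5627 -0.166 ] 194 312 314 [ 0.5597 -0.1659] 195 312 314 [ 0.5567 -0.1658] 196 313 314 [ 0.5536 -0.1672] 197 313 314 [ 0.5506 -0.1671] 198 313 314 [ 0.5476 -0.167 ] 199 313 314 [ 0.5446 -0.167 ] 200 313 314 [ 0.5415 -0.1669] 201 313 314 [ 0.5385 -0.1668] 202 313 314 [ 0.5355 -0.1667] 203 313 315 [ 0.5325 -0.1681] 204 312 315 [ 0.5295 -0.1665] 205 312 314 [ 0.5265 -0.1649] 
225 205 [0.5308 0.0987 0.0466]
237 214 [0.5032 0.0628 0.0473]
316 177 [ 0.6073 -0.1733  0.0684]
375 226 [ 0.4608 -0.3446  0.0504]
388 223 [ 0.4678 -0.3728  0.082 ]
313 198 [ 0.5474 -0.1653  0.0468]
orange 385 390 222 226 387.34615384615387 223.84615384615384
```

Emit:
send_rows --targets '[{"translation":[5,0.4,0],"spin":8,"jaw":1},{"translation":[10,0.8,0],"spin":16,"jaw":1},{"translation":[15,1.2,1],"spin":24,"jaw":0.8},{"translation":[20,1.5,2],"spin":27.85,"jaw":0.6},{"translation":[24.9,1.8,3],"spin":27.85,"jaw":0.5}]' --force 20

```text
time: 0.6
tool_pos: [0.4553, -0.3771, 0.1991]
tool_rot: [-3.142, 0.0, -0.021]
contact_force: [-0.0, -0.9, 0.5]
opening: 0.0725
grip_force: 0.0
```

```bash
cat >> h.py <<'E'
def go(x,y,z,yaw=-0.018):
    s=monitor.observe();R=Ro.from_euler('xyz',s['tool_rot']).as_matrix()
    d=R.T@(np.array([x,y,z])-s['tool_pos'])*100
    print('t',round(s['time'],2),'pos',s['tool_pos'].round(4),'rot',s['tool_rot'].round(4),'F',s['contact_force'].round(1),'open',round(s['opening'],4),'grip',round(float(s['grip_force']),1))
    print('shift cm',d.round(2),'spin',round(np.degrees(s['tool_rot'][2]-yaw),2))
E
python3 -c "
from h import *
go(.4665,-.3722,.054)"
```

```text
t 0.6 pos [ 0.4553 -0.3771  0.1991] rot [-3.1415e+00  2.0000e-04 -2.1100e-02] F [-0.  -0.9  0.5] open 0.0725 grip 0.0
shift cm [ 1.11 -0.51 14.51] spin -0.18
```

Emit:
send_rows --targets '[{"translation":[-0.1,-0.05,0],"spin":0,"jaw":0.5},{"translation":[-0.1,-0.05,4.5],"spin":0,"jaw":0.5},{"translation":[-0.1,-0.05,9],"spin":0,"jaw":0.5},{"translation":[-0.1,-0.05,12],"spin":0,"jaw":0.5},{"translation":[-0.1,-0.05,12],"spin":0,"jaw":0.5}]'

```text
time: 1.1
tool_pos: [0.4502, -0.3754, 0.0751]
tool_rot: [-3.135, 0.007, -0.018]
contact_force: [-0.5, 0.2, -0.2]
opening: 0.0457
grip_force: 0.0
```

```bash
python3 -c "
from h import *
go(.4665,-.3722,.054)
a=snap('top','t1')[0];b=snap('side','s1')[0]
A=cv2.resize(a[190:250,350:420],None,fx=5,fy=5,interpolation=2);B=cv2.resize(b[70:160,305:385],None,fx=5,fy=5,interpolation=2)
o=np.zeros((450,760,3),np.uint8);o[:300,:350]=A;o[:450,355:755]=B
cv2.imwrite('pics/c1.png',o[:,:,::-1]);go(.4665,-.3722,.054)"
```

```text
t 1.1 pos [ 0.4502 -0.3754  0.0751] rot [-3.1346  0.007  -0.0184] F [-0.5  0.2 -0.2] open 0.0457 grip 0.0
shift cm [ 1.64 -0.33  2.1 ] spin -0.02
t 1.2 pos [ 0.4527 -0.378   0.0801] rot [-3.1414e+00  2.0000e-04 -1.8600e-02] F [-0.3  0.6  0.6] open 0.0459 grip 0.0
shift cm [ 1.36 -0.6   2.61] spin -0.03
```

View pics/c1.png

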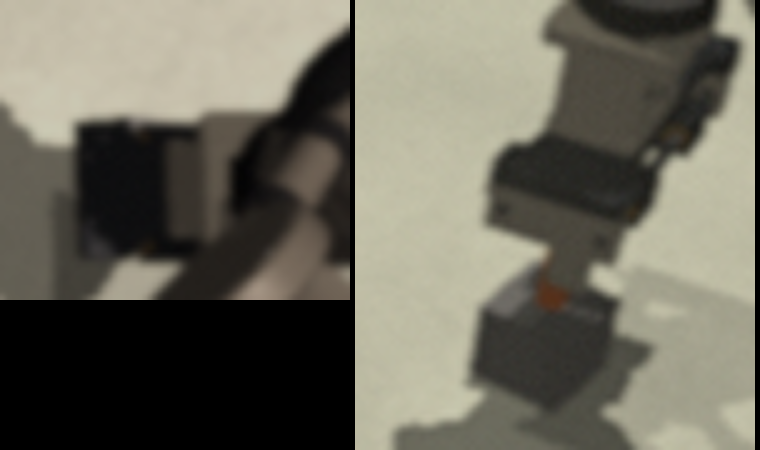

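The side view shows the finger beside the orange head at about (415,129), with no contact. The arm is 14 mm short in x, so I'll close that gap and then go down.

Emit:
send_rows --targets '[{"translation":[0.7,-0.3,0],"spin":0,"jaw":0.5},{"translation":[1.36,-0.6,0.5],"spin":0,"jaw":0.5},{"translation":[1.36,-0.6,1.6],"spin":0,"jaw":0.5},{"translation":[1.36,-0.6,2.5],"spin":0,"jaw":0.5},{"translation":[1.36,-0.6,2.5],"spin":0,"jaw":0.5}]'

```text
time: 1.7
tool_pos: [0.4657, -0.3709, 0.0529]
tool_rot: [-3.139, 0.002, -0.018]
contact_force: [-0.8, -0.0, 0.5]
opening: 0.046
grip_force: 0.0
```

Emit:
send_rows --targets '[{"translation":[0,0,0],"spin":0,"jaw":0.35},{"translation":[0,0,0],"spin":0,"jaw":0.25},{"translation":[0,0,0],"spin":0,"jaw":0.2},{"translation":[0,0,0],"spin":0,"jaw":0.1},{"translation":[0,0,0],"spin":0,"jaw":0.1}]' --force 15

```text
time: 2.2
tool_pos: [0.4666, -0.3721, 0.055]
tool_rot: [3.141, -0.0, -0.018]
contact_force: [-0.3, 0.5, 0.7]
opening: 0.0175
grip_force: 15.0
```

```bash
python3 -c "
from h import *
go(.4665,-.3722,.054)"
```

```text
t 2.2 pos [ 0.4666 -0.3721  0.055 ] rot [ 3.1411e+00 -4.0000e-04 -1.8400e-02] F [-0.3  0.5  0.7] open 0.0175 grip 15.0
shift cm [-0.01  0.01  0.1 ] spin -0.02
```

Emit:
send_rows --targets '[{"translation":[0,0,-1.5],"spin":0,"jaw":0.1},{"translation":[0,0,-4],"spin":0,"jaw":0.1},{"translation":[0,0,-7],"spin":0,"jaw":0.1},{"translation":[0,0,-10.5],"spin":0,"jaw":0.1},{"translation":[0,0,-10.5],"spin":0,"jaw":0.1}]' --force 25

```text
time: 2.7
tool_pos: [0.4685, -0.3737, 0.1649]
tool_rot: [3.135, -0.007, -0.018]
contact_force: [0.5, -1.3, -0.6]
opening: 0.0173
grip_force: 25.0
```

```bash
python3 -c "
from h import *
go(.516,.082,.16)"
```

```text
t 2.7 pos [ 0.4685 -0.3737  0.1649] rot [ 3.1349 -0.0068 -0.0182] F [ 0.5 -1.3 -0.6] open 0.0173 grip 25.0
shift cm [  3.92 -45.65   0.21] spin -0.01
```

Emit:
send_rows --targets '[{"translation":[0.3,-3,0],"spin":0,"jaw":0.1},{"translation":[0.8,-7,0],"spin":0,"jaw":0.1},{"translation":[1.3,-11,0],"spin":0,"jaw":0.1},{"translation":[1.8,-15,0],"spin":0,"jaw":0.1},{"translation":[2.3,-19,0],"spin":0,"jaw":0.1}]'

```text
time: 3.2
tool_pos: [0.4926, -0.1806, 0.1591]
tool_rot: [-3.141, 0.001, -0.019]
contact_force: [1.0, -0.2, -1.0]
opening: 0.0173
grip_force: 25.0
```

Emit:
send_rows --targets '[{"translation":[0.5,-4,0],"spin":0,"jaw":0.1},{"translation":[1,-8,0],"spin":0,"jaw":0.1},{"translation":[1.3,-12,0],"spin":0,"jaw":0.1},{"translation":[1.6,-16,0],"spin":0,"jaw":0.1},{"translation":[1.9,-19.5,0],"spin":0,"jaw":0.1}]'

```text
time: 3.7
tool_pos: [0.5151, 0.0143, 0.1591]
tool_rot: [-3.141, 0.001, -0.018]
contact_force: [1.4, -0.1, -0.4]
opening: 0.0176
grip_force: 25.0
```

```bash
python3 -c "
from h import *
go(.516,.082,.16)"
```

```text
t 3.7 pos [0.5151 0.0143 0.1591] rot [-3.1414e+00  9.0000e-04 -1.7800e-02] F [ 1.4 -0.1 -0.4] open 0.0176 grip 25.0
shift cm [-0.03 -6.77 -0.09] spin 0.01
```

Emit:
send_rows --targets '[{"translation":[0,-3.5,0],"spin":0,"jaw":0.1},{"translation":[0,-6.3,0],"spin":0,"jaw":0.1},{"translation":[0,-6.75,1.5],"spin":0,"jaw":0.1},{"translation":[0,-6.75,3.5],"spin":0,"jaw":0.1},{"translation":[0,-6.75,4.5],"spin":0,"jaw":0.1}]'

```text
time: 4.2
tool_pos: [0.5156, 0.0802, 0.1127]
tool_rot: [3.141, 0.003, -0.017]
contact_force: [0.1, -0.3, -0.4]
opening: 0.0173
grip_force: 25.0
```

Emit:
send_rows --targets '[{"translation":[0,0,0],"spin":0,"jaw":0.1},{"translation":[0,0,0],"spin":0,"jaw":0.1},{"translation":[0,0,0],"spin":0,"jaw":0.1},{"translation":[0,0,0],"spin":0,"jaw":0.1},{"translation":[0,0,0],"spin":0,"jaw":0.1}]'

```text
time: 4.7
tool_pos: [0.5171, 0.0797, 0.1152]
tool_rot: [3.142, -0.001, -0.019]
contact_force: [-0.8, -0.0, -0.2]
opening: 0.0173
grip_force: 25.0
```

```bash
python3 -c "
from h import *
go(.516,.082,.06)
a=snap('top','t2')[0];b=snap('side','s2')[0]
A=cv2.resize(a[175:235,195:265],None,fx=5,fy=5,interpolation=2);B=cv2.resize(b[180:260,210:290],None,fx=5,fy=5,interpolation=2)
o=np.zeros((400,760,3),np.uint8);o[:300,:350]=A;o[:400,355:755]=B
cv2.imwrite('pics/c2.png',o[:,:,::-1])
def px(n,P):
    c=get_calibration(n);K=np.array(c['intrinsics']);q=Rc(c['orientation']).T@(np.array(P)-np.array(c['origin']));return K[0,2]-K[0,0]*q[0]/q[2],K[1,2]+K[1,1]*q[1]/q[2]
t=monitor.observe()['tool_pos']
for z in(-.051,-.005): print(px('side',t+[0,0,z]))
"
```

```text
t 4.7 pos [0.5171 0.0797 0.1152] rot [ 3.1415e+00 -1.1000e-03 -1.8600e-02] F [-0.8 -0.  -0.2] open 0.0173 grip 25.0
shift cm [-0.12 -0.23  5.52] spin -0.03
(np.float64(250.59712904094707), np.float64(223.50410464220488))
(np.float64(250.68649632482123), np.float64(210.08300351110282))
```

View pics/c2.png

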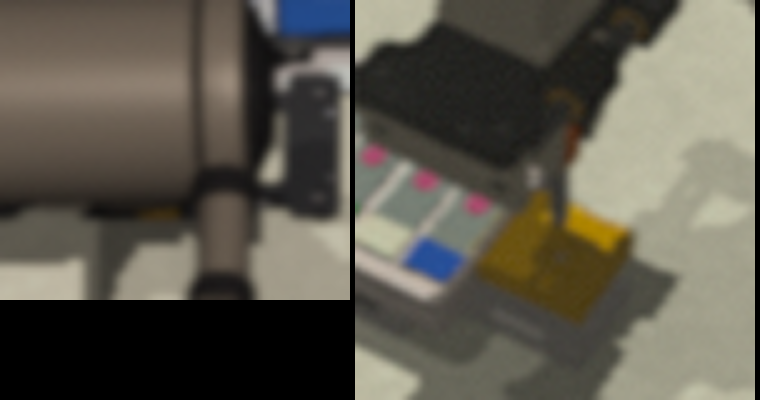

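The side crop shows the pin hanging upright at side column 250.6, with the tip near row 225. That matches the column the robot model predicts, and the hole lies straight below at about (251,230). Next I'll check how noisy the pose reading is.

```bash
python3 -c "
from h import *
for i in range(6):
    read_camera('top');print(monitor.observe()['tool_pos'].round(4),monitor.observe()['contact_force'].round(1))
go(.516,.082,.06)
"
```

```text
[0.5169 0.0798 0.1148] [ 0.4 -0.4 -0.7]
[0.5169 0.0798 0.1148] [-0.5  0.1 -0.7]
[0.5168 0.0798 0.1147] [-0.3  0.7 -1.5]
[0.5169 0.0798 0.1147] [ 0.1 -0.1 -0.2]
[0.5168 0.0798 0.1146] [ 1.  -0.3  0.1]
[0.5168 0.0798 0.1146] [ 0.8  0.7 -0.1]
t 5.1 pos [0.5168 0.0798 0.1146] rot [ 3.1415 -0.     -0.0182] F [ 0.8  0.7 -0.1] open 0.0174 grip 25.0
shift cm [-0.08 -0.22  5.46] spin -0.01
```

Emit:
send_rows --targets '[{"translation":[-0.08,-0.22,0],"spin":0,"jaw":0.1},{"translation":[-0.08,-0.22,0.5],"spin":0,"jaw":0.1},{"translation":[-0.08,-0.22,1.0],"spin":0,"jaw":0.1},{"translation":[-0.08,-0.22,1.0],"spin":0,"jaw":0.1},{"translation":[-0.08,-0.22,1.0],"spin":0,"jaw":0.1}]'

```text
time: 5.6
tool_pos: [0.5159, 0.082, 0.1043]
tool_rot: [3.141, 0.001, -0.018]
contact_force: [0.3, 0.1, 0.7]
opening: 0.0176
grip_force: 25.0
```

Emit:
send_rows --targets '[{"translation":[0,0,0.3],"spin":0,"jaw":0.1},{"translation":[0,0,0.6],"spin":0,"jaw":0.1},{"translation":[0,0,0.9],"spin":0,"jaw":0.1},{"translation":[0,0,0.9],"spin":0,"jaw":0.1},{"translation":[0,0,0.9],"spin":0,"jaw":0.1}]'

```text
time: 6.1
tool_pos: [0.516, 0.082, 0.0955]
tool_rot: [3.142, 0.0, -0.018]
contact_force: [-0.4, 0.7, -0.1]
opening: 0.0173
grip_force: 25.0
```

Emit:
send_rows --targets '[{"translation":[0,0,0.4],"spin":0,"jaw":0.1},{"translation":[0,0,0.8],"spin":0,"jaw":0.1},{"translation":[0,0,1.2],"spin":0,"jaw":0.1},{"translation":[0,0,1.5],"spin":0,"jaw":0.1},{"translation":[0,0,1.5],"spin":0,"jaw":0.1}]'

```text
time: 6.6
tool_pos: [0.5157, 0.082, 0.08]
tool_rot: [3.141, 0.001, -0.018]
contact_force: [-0.8, -0.1, -0.8]
opening: 0.0176
grip_force: 25.0
```

Emit:
send_rows --targets '[{"translation":[0,0,0.5],"spin":0,"jaw":0.1},{"translation":[0,0,1.0],"spin":0,"jaw":0.1},{"translation":[0,0,1.5],"spin":0,"jaw":0.1},{"translation":[0,0,2.0],"spin":0,"jaw":0.1},{"translation":[0,0,2.3],"spin":0,"jaw":0.1}]'

```text
time: 7.1
tool_pos: [0.5158, 0.082, 0.057]
tool_rot: [3.141, 0.001, -0.018]
contact_force: [-1.2, 0.9, 0.6]
opening: 0.0171
grip_force: 25.0
```

Nearly home and free of force. I'll lower the last 2 mm and open.

Emit:
send_rows --targets '[{"translation":[0,0,0.1],"spin":0,"jaw":0.1},{"translation":[0,0,0.2],"spin":0,"jaw":0.1},{"translation":[0,0,0.2],"spin":0,"jaw":0.3},{"translation":[0,0,0.2],"spin":0,"jaw":0.4},{"translation":[0,0,0.2],"spin":0,"jaw":0.5}]'

```text
time: 7.6
tool_pos: [0.5162, 0.082, 0.0559]
tool_rot: [3.142, -0.001, -0.018]
contact_force: [0.6, 0.2, 0.4]
opening: 0.037
grip_force: 0.0
```

Emit:
send_rows --targets '[{"translation":[0,0,0],"spin":0,"jaw":0.5},{"translation":[0,0,0],"spin":0,"jaw":0.5},{"translation":[0,0,-3],"spin":0,"jaw":0.5},{"translation":[0,0,-6.5],"spin":0,"jaw":0.5},{"translation":[0,0,-10],"spin":0,"jaw":0.5}]'

```text
time: 8.1
tool_pos: [0.5157, 0.082, 0.1566]
tool_rot: [3.141, 0.001, -0.018]
contact_force: [0.7, 0.8, 0.8]
opening: 0.0463
grip_force: 0.0
```

```bash
python3 -c "
from h import *
go(.5396,-.167,.13)"
```

```text
t 8.1 pos [0.5157 0.082  0.1566] rot [ 3.1415e+00  9.0000e-04 -1.8300e-02] F [0.7 0.8 0.8] open 0.0463 grip 0.0
shift cm [ 2.85 24.85  2.66] spin -0.02
```

Emit:
send_rows --targets '[{"translation":[0.5,4,0],"spin":0,"jaw":0.4},{"translation":[1,9,0],"spin":0,"jaw":0.4},{"translation":[1.6,14,0],"spin":0,"jaw":0.4},{"translation":[2.2,19,0],"spin":0,"jaw":0.4},{"translation":[2.98,23.5,0],"spin":0,"jaw":0.4}]'

```text
time: 8.6
tool_pos: [0.5413, -0.1557, 0.1558]
tool_rot: [3.141, -0.0, -0.019]
contact_force: [0.6, 0.3, 0.4]
opening: 0.0363
grip_force: 0.0
```

Emit:
send_rows --targets '[{"translation":[0,1.3,0],"spin":0,"jaw":0.4},{"translation":[0,1.3,2],"spin":0,"jaw":0.4},{"translation":[0,1.3,4],"spin":0,"jaw":0.4},{"translation":[0,1.3,4],"spin":0,"jaw":0.4},{"translation":[0,1.3,4],"spin":0,"jaw":0.4}]'

```text
time: 9.1
tool_pos: [0.5413, -0.166, 0.1159]
tool_rot: [-3.141, 0.0, -0.018]
contact_force: [0.5, -0.0, -0.6]
opening: 0.0369
grip_force: 0.0
```

```bash
python3 -c "
from h import *
a=snap('top','t3')[0];b=snap('side','s3')[0]
B=cv2.resize(b[130:260,200:320],None,fx=4.5,fy=4.5,interpolation=2)
cv2.imwrite('pics/c3.png',B[:,:,::-1])
go(.541,-.1667,.026)
"
```

```text
t 9.2 pos [ 0.542  -0.1663  0.1168] rot [ 3.1408e+00 -1.7000e-03 -1.7600e-02] F [0.9 0.  0.1] open 0.0368 grip 0.0
shift cm [-0.11  0.04  9.08] spin 0.02
```

View pics/c3.png

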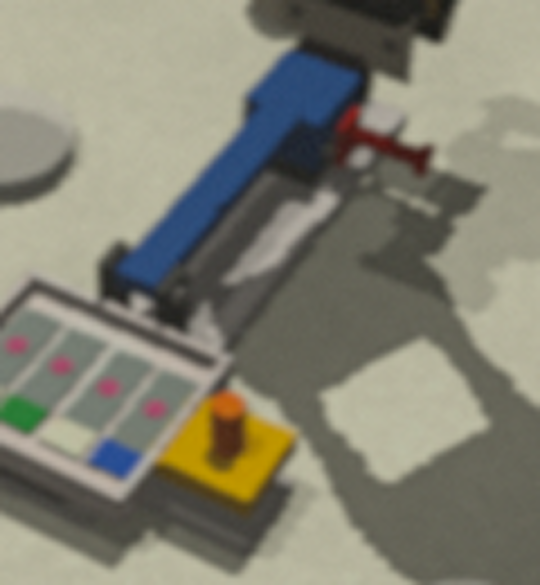

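The side crop shows the pin upright with its head on the plate at crop (227,430), which is about pixel (250,225). The red handle is free, from crop (350,135) to the flange at (428,158). I'll descend over it.

Emit:
send_rows --targets '[{"translation":[-0.1,0.04,2],"spin":0,"jaw":0.4},{"translation":[-0.1,0.04,4.5],"spin":0,"jaw":0.4},{"translation":[-0.1,0.04,6.5],"spin":0,"jaw":0.4},{"translation":[-0.1,0.04,8.2],"spin":0,"jaw":0.4},{"translation":[-0.1,0.04,9.1],"spin":0,"jaw":0.4}]'

```text
time: 9.7
tool_pos: [0.5404, -0.1666, 0.0243]
tool_rot: [3.142, 0.0, -0.018]
contact_force: [0.2, 0.1, 0.2]
opening: 0.0367
grip_force: 0.0
```

Emit:
send_rows --targets '[{"translation":[0,0,0],"spin":0,"jaw":0.25},{"translation":[0,0,0],"spin":0,"jaw":0.15},{"translation":[0,0,0],"spin":0,"jaw":0.05},{"translation":[0,0,0],"spin":0,"jaw":0.02},{"translation":[0,0,0],"spin":0,"jaw":0.02}]' --force 35

```text
time: 10.2
tool_pos: [0.541, -0.1665, 0.0256]
tool_rot: [3.142, -0.002, -0.018]
contact_force: [0.4, 4.0, 3.6]
opening: 0.0109
grip_force: 35.0
```

```bash
python3 -c "
from h import *
go(.541,-.1667,.026)"
```

```text
t 10.2 pos [ 0.541  -0.1665  0.0256] rot [ 3.1415e+00 -1.8000e-03 -1.8100e-02] F [0.4 4.  3.6] open 0.0109 grip 35.0
shift cm [ 0.    0.02 -0.04] spin -0.01
```

Emit:
send_rows --targets '[{"translation":[-0.3,0,0],"spin":0,"jaw":0.02},{"translation":[-0.6,0,0],"spin":0,"jaw":0.02},{"translation":[-0.9,0,0],"spin":0,"jaw":0.02},{"translation":[-1.2,0,0],"spin":0,"jaw":0.02},{"translation":[-1.25,0,0],"spin":0,"jaw":0.02}]'

```text
time: 10.7
tool_pos: [0.5298, -0.1666, 0.0257]
tool_rot: [3.141, -0.005, -0.018]
contact_force: [6.7, 5.7, 1.4]
opening: 0.0106
grip_force: 35.0
```

Emit:
send_rows --targets '[{"translation":[0,0,0],"spin":0,"jaw":0.02},{"translation":[0,0,0],"spin":0,"jaw":0.02},{"translation":[0,0,0],"spin":0,"jaw":0.02},{"translation":[0,0,0],"spin":0,"jaw":0.02},{"translation":[0,0,0],"spin":0,"jaw":0.02}]'

```text
time: 11.2
tool_pos: [0.5302, -0.1666, 0.0257]
tool_rot: [3.141, -0.005, -0.018]
contact_force: [6.7, 4.9, 2.1]
opening: 0.011
grip_force: 35.0
```

```bash
python3 -c "
from h import *
go(.541,-.1665,.026)
for a in (.02,.05,.1,.15,.2,.25,.3,.33,.36):
    y,z=-.18,-.015; print(a,(100*(np.cos(a)*y-(-np.sin(a))*(-z)*-1*-1-y)).round(2), 'up',round(100*(.18*np.sin(a)-.015*np.cos(a)+.015),2),'toward tray',round(100*(.18*(1-np.cos(a))-.015*np.sin(a)),2))"
```

```text
t 11.2 pos [ 0.5302 -0.1666  0.0257] rot [ 3.1407 -0.0053 -0.0183] F [6.7 4.9 2.1] open 0.011 grip 35.0
shift cm [ 1.08 -0.03 -0.02] spin -0.02
0.02 0.03 up 0.36 toward tray -0.03
0.05 0.1 up 0.9 toward tray -0.05
0.1 0.24 up 1.8 toward tray -0.06
0.15 0.43 up 2.71 toward tray -0.02
0.2 0.66 up 3.61 toward tray 0.06
0.25 0.93 up 4.5 toward tray 0.19
0.3 1.25 up 5.39 toward tray 0.36
0.33 1.46 up 5.91 toward tray 0.49
0.36 1.68 up 6.44 toward tray 0.63
```

The spring force of 6.7 N matches a latch pull of about 11 mm. Next I'll lift along the arc about the hinge.

Emit:
send_rows --targets '[{"translation":[-0.12,0.03,-0.4],"spin":0,"jaw":0.02},{"translation":[-0.12,0.05,-0.9],"spin":0,"jaw":0.02},{"translation":[-0.12,0.06,-1.4],"spin":0,"jaw":0.02},{"translation":[-0.12,0.06,-1.8],"spin":0,"jaw":0.02},{"translation":[-0.12,0.06,-1.8],"spin":0,"jaw":0.02}]'

```text
time: 11.7
tool_pos: [0.5286, -0.1671, 0.0433]
tool_rot: [3.141, -0.004, -0.018]
contact_force: [6.6, 4.1, -5.0]
opening: 0.0111
grip_force: 35.0
```

```bash
python3 -c "
from h import *
go(.53,-.1665,.026)"
```

```text
t 11.7 pos [ 0.5286 -0.1671  0.0433] rot [ 3.1408 -0.0045 -0.0182] F [ 6.6  4.1 -5. ] open 0.0111 grip 35.0
shift cm [ 0.14 -0.07  1.73] spin -0.01
```

Emit:
send_rows --targets '[{"translation":[0,-0.02,-0.5],"spin":0,"jaw":0.02},{"translation":[0,-0.05,-1.0],"spin":0,"jaw":0.02},{"translation":[0,-0.1,-1.5],"spin":0,"jaw":0.02},{"translation":[0,-0.15,-2.0],"spin":0,"jaw":0.02},{"translation":[0,-0.21,-2.5],"spin":0,"jaw":0.02}]'

```text
time: 12.2
tool_pos: [0.5283, -0.1652, 0.0679]
tool_rot: [3.141, -0.004, -0.018]
contact_force: [7.1, 2.2, -5.5]
opening: 0.0107
grip_force: 35.0
```

Emit:
send_rows --targets '[{"translation":[0,-0.09,-0.5],"spin":0,"jaw":0.02},{"translation":[0,-0.19,-1.0],"spin":0,"jaw":0.02},{"translation":[0,-0.3,-1.5],"spin":0,"jaw":0.02},{"translation":[0,-0.43,-2.0],"spin":0,"jaw":0.02},{"translation":[0,-0.47,-2.1],"spin":0,"jaw":0.02}]'

```text
time: 12.7
tool_pos: [0.5287, -0.1609, 0.0894]
tool_rot: [3.14, -0.005, -0.018]
contact_force: [6.7, 0.1, -5.3]
opening: 0.0106
grip_force: 35.0
```

Emit:
send_rows --targets '[{"translation":[0,0,0],"spin":0,"jaw":0.02},{"translation":[0,0,0],"spin":0,"jaw":0.02},{"translation":[0,0,0],"spin":0,"jaw":0.02},{"translation":[0,0,0],"spin":0,"jaw":0.02},{"translation":[0,0,0],"spin":0,"jaw":0.02}]'

```text
time: 13.2
tool_pos: [0.5285, -0.161, 0.0889]
tool_rot: [3.14, -0.004, -0.018]
contact_force: [7.2, 0.6, -5.0]
opening: 0.0109
grip_force: 35.0
```

```bash
python3 -c "
from h import *
b=snap('side','s4')[0]
cv2.imwrite('pics/c4.png',cv2.resize(b[110:260,200:340],None,fx=4,fy=4,interpolation=2)[:,:,::-1])
go(.53,-.1665,.026)
for i in range(4): read_camera('side');print(monitor.observe()['tool_pos'].round(4),monitor.observe()['contact_force'].round(1))
"
```

```text
t 13.25 pos [ 0.5285 -0.161   0.0889] rot [ 3.1401 -0.0042 -0.0181] F [ 7.2  0.2 -5.3] open 0.0107 grip 35.0
shift cm [0.13 0.54 6.29] spin -0.0
[ 0.5285 -0.161   0.0889] [ 6.6 -0.2 -4.4]
[ 0.5285 -0.161   0.0889] [ 7.5  0.9 -5.5]
[ 0.5285 -0.161   0.0889] [ 7.1  0.5 -4.5]
[ 0.5285 -0.161   0.0889] [ 7.9  0.6 -5.6]
```

View pics/c4.png

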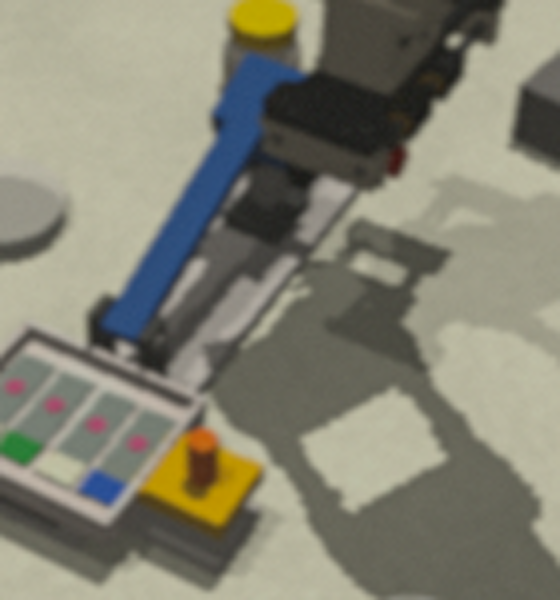

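The side crop shows the blue tongue raised off the ball and motor at crop (255,90), held by the gripper. The pin still stands home at crop (203,465). The hand is 63 mm up, which gives about 0.35 rad, and it isn't moving.

```bash
python3 -c "
from h import *
print(job.hand_in())"
```

```text
the job is handed in; nothing more can be done
None
```

I handed the job in at about 13.5 s: the pin is home in the eye plate and released, the latch is pulled, and the gripper holds the tongue still about 63 mm up (roughly 0.35 rad). I touched none of the other things, and the hand-in returned no verdict.

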